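# Latch the bush and draw the plug gauge to its reading band

### The arm

A 7-joint arm with a two-finger parallel gripper is mounted at the origin on a cart in front of the work surface, level with it; the furniture and walls round the work are solid. World frame = base frame: x ahead of the robot, y to its left, z up, the work surface at z = 0. Lengths are in m, angles in rad, forces in N, time in s.
With the tool pointing down it reaches from about 0.425 to 0.875 m from the base axis. Payload 8.4 kg.
Tool frame: the origin (TCP) lies midway between the tips of the shut fingers; the grasp point (between the pads) lies 19 mm behind it (bot.hold_point_z is the distance from the TCP to the grasp point, in m); z points along the fingers, y is the line along which they close (so a half turn about z gives the same grasp; the last joint's range is limited). The gripper opens to 87 mm and grips with 3 to 60 N. Pads are 19 mm wide; open, the fingers measure 117 mm over their backs; the gripper's body (75 mm by 190 mm) begins 51 mm behind the grasp point.
Start: joints at [-0.099, 0.333, 0.04, 1.465, -0.013, 1.343, -0.059], TCP at [0.65, -0, 0.199] pointing down, gripper open.
Joint ranges: [-2.58, 2.58], [-0.38, 2.09], [-1.3, 1.39], [0.25, 2.4], [-1.5, 4.64], [0.08, 2.09], [-2.65, 2.65]. Speed limits (rad/s): [2.22, 2.22, 2.79, 2.79, 3.14, 3.14, 3.14].

### API

Orientations are given as a rotation vector (axis times angle).
In Python, from plant import bot, vision, workorder gives the robot as it stands.
- The arm moves only by the tool servo_tool, never from a script. Its argument "deltas" is a list of rows, each an object with "grip": the closure, from -1 (fully open) to 1 (shut), so that 0 is half open; "slide": the shift along the tool's x, y, z in mm, a list of three; "turn": the turn about the tool's z in degrees. In form: [{"grip": grip, "slide": [dx, dy, dz], "turn": turn}, ...]. A call has 1 to 10 rows; each row is the pose to reach, as a shift and turn from the pose commanded when the call began, along the tool's axes at that moment; what a row does not reach only later rows make up. A row lasts 1/12 s, in which the tool goes at most 41.7 mm and 7.16 degrees, less where a joint would pass 70% of its speed; a pose out of reach is approached as far as the arm can. A call with a gripper value outside its range is refused whole. The fingers move at their own pace and stop on an object; "force" is the grip in N (left out, the last holds). Time passes only in rows, so rows that repeat a pose let the fingers close. It gives the time, the measured TCP pose, the force, the opening and the grip force at its end, in the units of the state.
- bot.read_state(): the state, without advancing time (a new reading comes with each control period).
- vision.camera(name): name is "scene" or "side" or "wrist"; returns the picture (480x640x3 uint8, blue, green, red); there is no depth.
- vision.get_calibration(name): a dict with "camera_matrix" (3x3 intrinsics, pixels), "k1" (the pictures are not rectified: a ray, as slopes to the right and down, at radius r is drawn at 1 + k1 r^2 times it, then the intrinsics apply), "R" (3x3) and "t" (3): a world point X has camera coordinates R X + t. Camera axes: x right, y down, z forward; pixel columns grow to the right and rows downward; lengths in m; the calibration is good to about 2 mm. A picture is of the moment at which its call begins: read the wrist's pose just before it. get_calibration takes no time and is no camera call; for the wrist camera it gives the pose at the moment of the call.
- workorder.hand_in(): hands the job in; it is judged then, once.
The state is a dict: "time": time; "q": joint angles; "joint_vel": joint speeds; "joint_torque": joint torques, N m; "position": TCP position; "tool_rot": TCP orientation; "ft_force": force on the tool from outside, world axes, zero at the start; "ft_torque": the same for the moment, N m; "opening": opening from 0.0 (shut) to 1.0 (fully open); "gripper_force": force on a finger pad.
Only numpy, scipy, OpenCV 4.12 (cv2) and the standard library are available. Lean on these libraries where they do the work, as an engineer would, in place of code of your own. Each camera call takes 0.05 s, during which the arm holds its last target. There are 200 camera calls.

### The job

Swing the blue latch arm closed by its red knob until it rests in its catch over the flange of the brass bush. Then grip the black handle of the plug gauge and draw it straight up, without jamming it or pulling it right out, until the yellow band on its shank stands clear of the bush while the red band at its tip is still hidden inside. Finish while holding it still there for the reading; leave the white dock, chip tray and small jar alone.

Things in the scene. Friction and masses are not known exactly. Their poses are not given: they have to be found in the camera images.
- fixture: Aluminium block 96 x 86 x 45 mm (x, y, z), 116 mm wide over its feet (y), fixed to the desk and turned a little about z; origin under its centre on the desk. The latch is on its +y side; the steel catch, an upside-down L at x = -44 to -32 mm, y = 3 to 25 mm, rises to 65 mm above the desk.
- fixture_bore (a point): Centre of the block's upright 36 mm opening, at the block's top face, 45 mm above the desk; axes as the fixture's.
- latch (a joint): Swing of the latch arm about an upright pivot: 0 = closed (arm parallel to the fixture's x axis, in its catch, over the bush's flange, against its stop), up to 1.9 rad = wide open, swung out to the fixture's +y side (clockwise from above as it opens). Starts open. A stiff, damped hinge (3 to 5 N at the knob) keeps it where it is left.
- latch_knob (a point): Grip point on the axis of the red upright knob at the end of the latch arm: a cylinder 14 mm across and 36 mm tall, standing on the blue arm (12 mm wide, 5 mm thick, 53 to 58 mm above the desk). The point is 80 mm above the desk, 22 mm above the arm's top and 14 mm below the knob's top. It moves on a circle of 102 mm radius about the pivot, level.
- latch_pivot (a point): Pivot axis of the latch, at the height of latch_knob: 36 mm along +x and 21 mm along +y of the fixture's centre. Axes as the fixture's. The closed knob is 102 mm from it along the fixture's -x.
- bush_mouth (a point): Centre of the bore at the top face of the brass bush, 51 mm above the desk; z up along the bore. The bush is loose in the block's bore (about 1 mm play each way); its flange, 52 mm across and 6 mm thick, rests on the block; its bore is 17 mm wide, 44 mm deep, through. The closed latch arm passes 2 mm above the flange.
- plug_shoulder (a point): Plug gauge, on its axis at the underside of its collar; z towards the handle. Its height above bush_mouth is how far the gauge is drawn: 0 at the start. Shank below: steel, 16 mm across, 42 mm long. Yellow band 14 to 20 mm below this point (clear when drawn 20 mm), red band 34 to 40.5 mm below (hidden until drawn 34 mm). About 0.15 kg; falls back when let go.
- plug_grip (a point): Plug gauge, centre of the upper part of its round black handle, 41 mm above plug_shoulder (92 mm above the desk at the start). The handle is 20 mm across and reaches 60 mm above plug_shoulder; the collar under it is 22 mm across and 4 mm thick.
- white_dock: White dock with a black top, 50 x 85 x 18 mm, on the desk left of the fixture; origin under its centre. Leave alone.
- chip_tray: Small black chip tray, 30 x 30 x 6 mm, on the desk right of the fixture; origin under its centre. Leave alone.
- tip_jar: Small white jar with black lid, 31 mm across, 22 mm tall, on the desk right of the fixture; origin under its centre. Leave alone.

How it is judged:
By the outcome, as a careful person would: the job done as asked, in the order asked, and still so for the second after the job is handed in, while the arm keeps its last pose, push and grip.
It also fails if it takes over 45 s, if anything falls off the work surface, if the arm or the gripper's body presses on something with over 40 N, if the wrist force passes 120 N, or if a joint passes its speed limit or range.

## Working session

There is one attempt and no reset: what is moved stays moved. The work goes in short steps, Python scripts to look and compute and a tool call to move; the robot and the scene stay as the last step left them, time stands still between calls to the robot, and variables do not carry over. Pictures are saved under pics/ and viewed, at most 10 in all, crops included, and the job is handed in when it is done.

Besides the shell and the picture viewer there is one more tool, called after "Request:" in YAML: its name, and indented under it one key for each argument. servo_tool: Moves the arm, as the interface text tells. Its arguments: {"type":"object","properties":{"deltas":{"type":"array"},"force":{"type":"number"}},"required":["deltas"]}

```bash
mkdir -p pics; ls; python3 - <<'E'
from plant import bot,vision,workorder
import cv2,numpy as np
print(bot.read_state(),bot.hold_point_z)
for n in("scene","side"):
    cv2.imwrite(f"pics/{n}0.png",vision.camera(n)); print(n,vision.get_calibration(n))
cv2.imwrite("pics/wrist0.png",vision.camera("wrist"));print(vision.get_calibration("wrist"))
E
```

```text
pics
{'time': 0.0, 'q': array([-0.09920856,  0.33389659,  0.03986345,  1.46627244, -0.01341129,
        1.34330974, -0.05852138]), 'joint_vel': array([-0.00104247, -0.00082246, -0.00229529, -0.00048548, -0.00038254,
       -0.00010525, -0.0008046 ]), 'joint_torque': array([ 1.06989024e-03, -6.56351209e+01,  1.33598529e+00, -4.03798449e+01,
       -5.97442500e-02,  4.47441044e-02,  1.62792835e-04]), 'position': array([ 6.49487111e-01, -1.61067008e-05,  1.98167843e-01]), 'tool_rot': array([-2.22070528e+00, -2.22065457e+00,  1.90155311e-03]), 'ft_force': array([-0.1990302 , -1.18313696, -0.10811738]), 'ft_torque': array([-0.04170476, -0.03070728, -0.0538815 ]), 'gripper_force': 0.0, 'opening': 0.9964777944111202} 0.0187
scene {'camera_matrix': array([[453.63983219,   0.        , 324.33155035],
       [  0.        , 453.63983219, 246.07074377],
       [  0.        ,   0.        ,   1.        ]]), 'k1': -0.04492889897601524, 'R': array([[-8.92264530e-01, -4.51512866e-01, -3.75589059e-04],
       [-3.21009006e-01,  6.34951734e-01, -7.02701582e-01],
       [ 3.17517286e-01, -6.26875129e-01,
[... 220 characters left out ...]
0.        ,   1.        ]]), 'k1': -0.0953051914583432, 'R': array([[ 0.89918228, -0.43756683,  0.00254946],
       [-0.2254953 , -0.4683612 , -0.85427727],
       [ 0.37499746,  0.76757609, -0.51981136]]), 't': array([-0.56401988,  0.11298094,  0.80047722])}
{'camera_matrix': array([[335.67522338,   0.        , 321.76513671],
       [  0.        , 335.67522338, 243.33937226],
       [  0.        ,   0.        ,   1.        ]]), 'k1': -0.01533868712802087, 'R': array([[ 9.99999126e-01,  6.79974391e-05, -1.32059459e-03],
       [ 4.10615266e-04, -9.65276571e-01,  2.61229733e-01],
       [-1.25697607e-03, -2.61230047e-01, -9.65275755e-01]]), 't': array([-0.64758366, -0.0315163 ,  0.39026034])}
```

View pics/scene0.png

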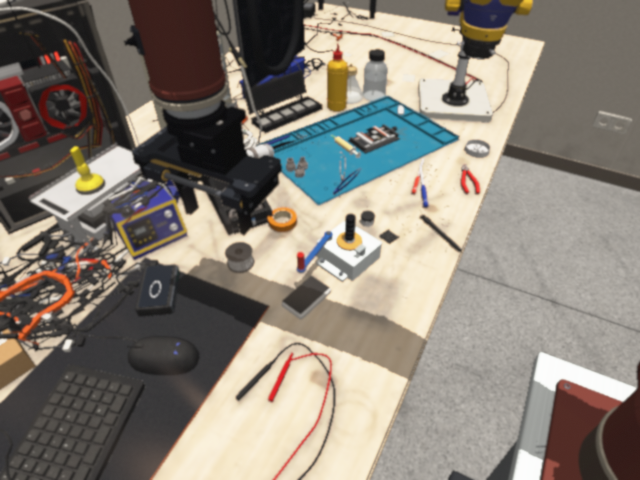

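View pics/side0.png

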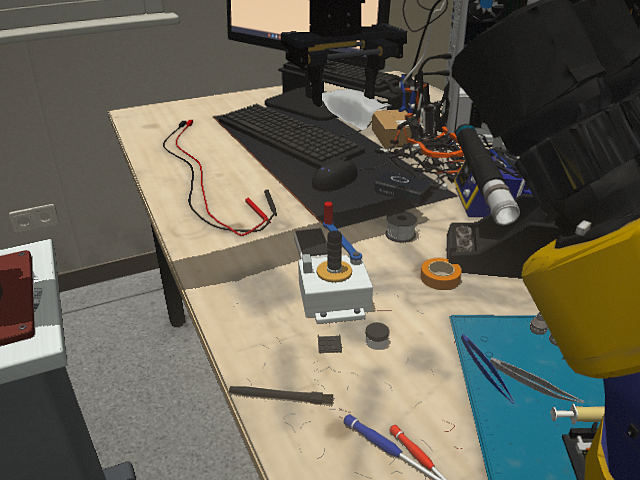

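View pics/wrist0.png

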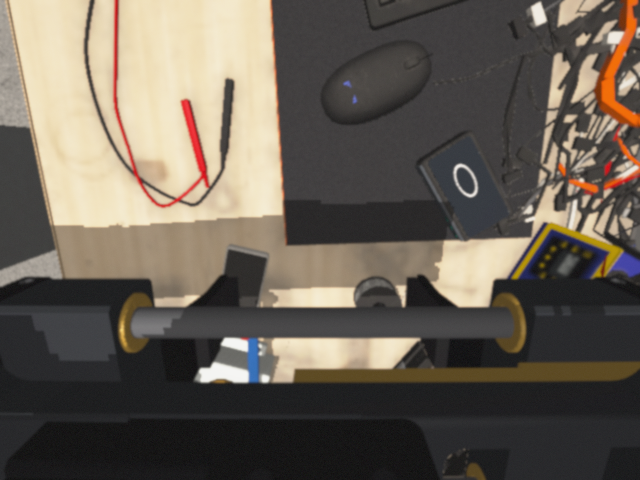

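The scene view shows the knob at (301,262), the bush at (350,240) and the black handle at (350,228). The side view shows the knob at (328,212), the bush at (334,270) and the handle at (334,250). The wrist view only catches the edge of the fixture. Next I'll segment and triangulate.

```bash
cat > h.py <<'E'
import cv2,numpy as np
from plant import bot,vision,workorder
def ray(n,uv,c=None):
    c=c or vision.get_calibration(n);K=c["camera_matrix"]
    p=cv2.undistortPoints(np.array([[uv]],float),K,np.array([c["k1"],0,0,0.]))[0,0]
    # k1 model is r_d=r(1+k1 r^2) -> same as OpenCV
    return -c["R"].T@c["t"],c["R"].T@np.array([p[0],p[1],1])
def plane(n,uv,z,c=None):
    o,d=ray(n,uv,c);return o+d*(z-o[2])/d[2]
def tri(a,ua,b,ub):
    A=np.zeros((3,3));r=np.zeros(3);L=[ray(a,ua),ray(b,ub)]
    for o,d in L:
        d=d/np.linalg.norm(d);P=np.eye(3)-np.outer(d,d);A+=P;r+=P@o
    X=np.linalg.solve(A,r)
    return X,[np.linalg.norm(np.cross(X-o,d/np.linalg.norm(d))) for o,d in L]
def proj(n,X):
    c=vision.get_calibration(n);
    return cv2.projectPoints(np.array([X],float),cv2.Rodrigues(c["R"])[0],c["t"],c["camera_matrix"],np.array([c["k1"],0,0,0.]))[0].ravel()
def masks(im):
    h=cv2.cvtColor(im,cv2.COLOR_BGR2HSV);H,S,V=[h[...,i].astype(int) for i in range(3)]
    return dict(red=((H<8)|(H>172))&(S>140)&(V>70),brass=(H>10)&(H<28)&(S>110)&(V>110),blue=(H>98)&(H<122)&(S>110)&(V>60),black=(V<60))
def blobs(im,name,box):
    x0,y0,x1,y1=box;m=masks(im)[name][y0:y1,x0:x1].astype(np.uint8)
    n,l,s,c=cv2.connectedComponentsWithStats(m)
    return [(s[i].tolist(),(c[i]+[x0,y0]).round(1).tolist()) for i in np.argsort(-s[1:,4])[:2]+1 if 1] if n>1 else []
E
python3 - <<'E'
from h import *
B=dict(scene=(285,200,390,300),side=(280,190,385,330))
out=[]
for n in B:
    im=cv2.imread(f"pics/{n}0.png");x0,y0,x1,y1=B[n]
    for k in("red","brass","blue","black"):
        print(n,k,[(s[0]+x0,s[1]+y0,s[2],s[3],s[4],c) for s,c in blobs(im,k,B[n])])
    out.append(cv2.resize(im[y0:y1,x0:x1],(400,int(400*(y1-y0)/(x1-x0))),interpolation=cv2.INTER_CUBIC))
h=max(o.shape[0] for o in out)
cv2.imwrite("pics/crop0.png",np.hstack([cv2.copyMakeBorder(o,0,h-o.shape[0],0,0,cv2.BORDER_CONSTANT) for o in out]))
E
```

```text
scene red [(297, 252, 7, 17, 77, [300.4, 259.7])]
scene brass [(337, 233, 25, 17, 232, [348.5, 241.7]), (285, 207, 12, 25, 187, [290.3, 219.3])]
scene blue [(305, 234, 27, 31, 173, [317.2, 248.0])]
scene black [(345, 215, 9, 25, 167, [349.5, 227.3]), (287, 297, 13, 3, 22, [292.5, 298.5])]
side red [(324, 202, 9, 22, 184, [327.9, 212.2])]
side brass [(317, 261, 35, 20, 384, [333.5, 271.8]), (296, 198, 6, 6, 7, [298.3, 200.1])]
side blue [(342, 235, 20, 24, 157, [349.4, 248.2]), (323, 222, 15, 9, 63, [330.6, 226.8])]
side black [(290, 190, 95, 39, 2345, [344.8, 204.2]), (309, 231, 33, 39, 526, [333.2, 250.0])]
```

View pics/crop0.png

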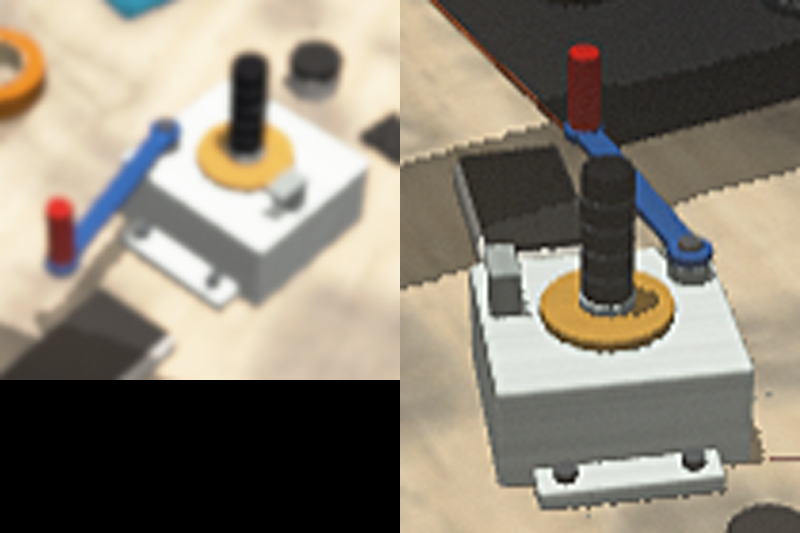

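The crop shows the catch on the −x side, the pivot top at scene (328.3,233.6) and side (356.1,253.8). The handle top is at scene (350.4,216.5) and side (334.3,233.3). The knob top is at scene (300.8,253.8) and side (328.5,203).

```bash
python3 - <<'E'
from h import *
np.set_printoptions(precision=4,suppress=True)
P={"handletop z.111":((350.4,216.3),(334.3,233.0)),"knobtop z.094":((300.9,253.5),(328.4,203)),"knobmid z.077":((300.6,260.5),(327.9,212.2)),"pivottop":((328.3,233.6),(356.1,253.8)),"flange z.050":((349.3,241.0),(334.3,271))}
for k,(a,b) in P.items():
    X,e=tri("scene",a,"side",b); z=float(k.split('z')[1]) if 'z' in k else .06
    print(k,X,np.array(e),plane("scene",a,z),plane("side",b,z))
# block top corners, side view crop px -> full, z=.045
f=lambda u,v:((u-400)/3.81+280,190+v/3.81)
c=[plane("side",f(*p),.045)[:2] for p in((497,393),(752,368),(470,258))]
print(c,np.arctan2(*(c[1]-c[0])[::-1]),np.linalg.norm(c[1]-c[0]))
g=lambda u,v:(285+u/3.81,200+v/3.81)
s=[plane("scene",g(*p),.045)[:2] for p in((262,248),(367,172),(235,82))]
print(s)
E
```

```text
handletop z.111 [ 0.5279 -0.2114  0.1099] [0.0005 0.0005] [ 0.5268 -0.2099  0.111 ] [ 0.5277 -0.2127  0.111 ]
knobtop z.094 [ 0.5717 -0.1012  0.0934] [0.0007 0.0007] [ 0.5706 -0.1004  0.094 ] [ 0.572  -0.1018  0.094 ]
knobmid z.077 [ 0.5718 -0.0998  0.0763] [0.0003 0.0003] [ 0.5712 -0.0991  0.077 ] [ 0.5716 -0.1008  0.077 ]
pivottop [ 0.5683 -0.2013  0.0576] [0.0011 0.0011] [ 0.566  -0.1984  0.06  ] [ 0.5679 -0.2039  0.06  ]
flange z.050 [ 0.5278 -0.2118  0.046 ] [0.0008 0.0008] [ 0.5254 -0.2076  0.05  ] [ 0.5262 -0.2165  0.05  ]
[array([ 0.4707, -0.2402]), array([ 0.5604, -0.2669]), array([ 0.4962, -0.1559])] -0.28927549695626154 0.0935990776297409
[array([ 0.4937, -0.1586]), array([ 0.4677, -0.2297]), array([ 0.5555, -0.2609])]
```

Everything agrees: the fixture centre is about (0.527,−0.212) with yaw about −0.30, and the pivot predicted from that is within 2 mm of the measured one. Knob radius is 101 mm, and the latch is about 1.3 rad open. The fingers are already tangential to the swing, so I'll go over the knob.

Request:
servo_tool:
  deltas:
    - {"grip":0.1,"slide":[-25,-19,15],"turn":0}
    - {"grip":0.1,"slide":[-50,-38,30],"turn":0}
    - {"grip":0.1,"slide":[-75,-57,45],"turn":0}
    - {"grip":0.1,"slide":[-101,-77,60],"turn":0}
    - {"grip":0.1,"slide":[-101,-77,70],"turn":0}
    - {"grip":0.1,"slide":[-101,-77,70],"turn":0}
    - {"grip":0.1,"slide":[-101,-77,70],"turn":0}
  force: 15

```text
time: 0.73
position: [0.5729, -0.1005, 0.1289]
tool_rot: [-2.221, -2.221, 0.0]
ft_force: [-0.3, 0.4, -0.6]
opening: 0.558
gripper_force: 0.0
```

```bash
python3 - <<'E'
from h import *
out=[]
for n,(x0,y0,x1,y1) in dict(scene=(240,150,400,300),side=(260,100,420,330),wrist=(120,200,500,400)).items():
    im=vision.camera(n);cv2.imwrite(f"pics/{n}1.png",im)
    out.append(cv2.resize(im[y0:y1,x0:x1],None,fx=(1.7 if n!="wrist" else .68),fy=(1.7 if n!="wrist" else .68),interpolation=cv2.INTER_CUBIC))
h=max(o.shape[0] for o in out)
cv2.imwrite("pics/crop1.png",np.hstack([cv2.copyMakeBorder(o,0,h-o.shape[0],0,0,cv2.BORDER_CONSTANT) for o in out]))
s=bot.read_state();print(s["position"],s["opening"])
E
```

```text
[ 0.57407769 -0.09976009  0.12983391] 0.47114429129810614
```

View pics/crop1.png

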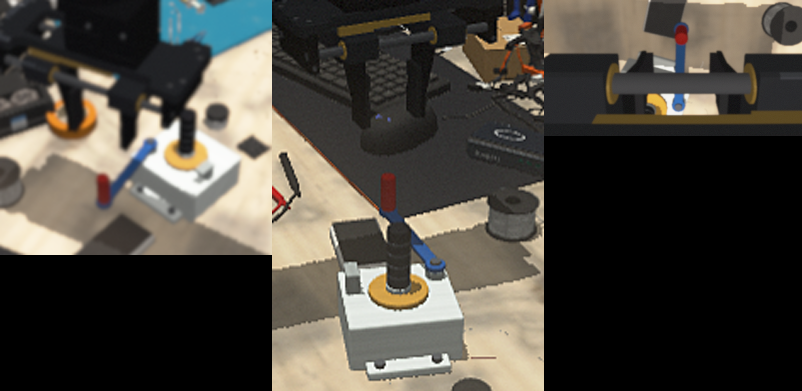

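The fingers are above the knob, which sits between them at about (320,251) in the wrist view. I'll check the alignment numerically.

```bash
python3 - <<'E'
from h import *
s=bot.read_state()["position"];print(s)
for n in("scene","side"):print(n,proj(n,s),proj(n,[s[0],s[1],.094]),proj(n,[.5717,-.1008,.094]))
im=cv2.imread("pics/wrist1.png");m=blobs(im,"red",(250,200,400,300));print(m)
st,c=m[0];print(plane("wrist",c,.085),vision.get_calibration("wrist")["t"])
E
```

```text
[ 0.57407769 -0.09976009  0.12983391]
scene [298.11203147 238.33043113] [298.96696126 253.06037912] [300.45342837 253.12062128]
side [329.018249   181.73554195] [329.01103533 202.1870843 ] [327.93842704 202.7757631 ]
[([62, 38, 19, 28, 426], [321.4, 251.6])]
[ 0.57212199 -0.09665955  0.085     ] [-0.57229531 -0.11046566  0.29635465]
```

Request:
servo_tool:
  deltas:
    - {"grip":0.1,"slide":[0,-2,15],"turn":0}
    - {"grip":0.1,"slide":[0,-2,35],"turn":0}
    - {"grip":0.1,"slide":[0,-2,55],"turn":0}
    - {"grip":0.1,"slide":[0,-2,65],"turn":0}
    - {"grip":0.1,"slide":[0,-2,66],"turn":0}
    - {"grip":1,"slide":[0,-2,66],"turn":0}
    - {"grip":1,"slide":[0,-2,66],"turn":0}
    - {"grip":1,"slide":[0,-2,66],"turn":0}
    - {"grip":1,"slide":[0,-2,66],"turn":0}
    - {"grip":1,"slide":[0,-2,66],"turn":0}
  force: 15

```text
time: 1.72
position: [0.5722, -0.1009, 0.0641]
tool_rot: [2.22, 2.22, 0.003]
ft_force: [3.9, 0.7, 1.1]
opening: 0.155
gripper_force: 2.1
```

```bash
python3 -c "
import numpy as np
a0=1.53
for d in range(0,85,6):
    a=a0+np.radians(d);print(d,'toolx',round(102*(np.sin(a)-np.sin(a0)),1),'tooly',round(102*(np.cos(a)-np.cos(a0)),1))"
```

```text
0 toolx 0.0 tooly 0.0
6 toolx -0.1 tooly -10.7
12 toolx -1.4 tooly -21.3
18 toolx -3.7 tooly -31.7
24 toolx -7.1 tooly -41.8
30 toolx -11.6 tooly -51.5
36 toolx -17.0 tooly -60.7
42 toolx -23.4 tooly -69.3
48 toolx -30.6 tooly -77.1
54 toolx -38.6 tooly -84.2
60 toolx -47.4 tooly -90.3
66 toolx -56.7 tooly -95.6
72 toolx -66.5 tooly -99.8
78 toolx -76.7 tooly -103.0
84 toolx -87.1 tooly -105.1
```

Request:
servo_tool:
  deltas:
    - {"grip":1,"slide":[0,-5,0],"turn":-3}
    - {"grip":1,"slide":[-0.5,-13,0],"turn":-7}
    - {"grip":1,"slide":[-1.4,-21.3,0],"turn":-12}
    - {"grip":1,"slide":[-3.7,-31.7,0],"turn":-18}
    - {"grip":1,"slide":[-7.1,-41.8,0],"turn":-24}
    - {"grip":1,"slide":[-11.6,-51.5,0],"turn":-30}
    - {"grip":1,"slide":[-17,-60.7,0],"turn":-36}
    - {"grip":1,"slide":[-23.4,-69.3,0],"turn":-42}
    - {"grip":1,"slide":[-30.6,-77.1,0],"turn":-48}
    - {"grip":1,"slide":[-30.6,-77.1,0],"turn":-48}

```text
time: 2.55
position: [0.4952, -0.1348, 0.0642]
tool_rot: [1.117, 2.93, -0.001]
ft_force: [6.4, -9.3, -4.6]
opening: 0.147
gripper_force: 15.0
```

Request:
servo_tool:
  deltas:
    - {"grip":1,"slide":[-2.2,-5,0],"turn":-3}
    - {"grip":1,"slide":[-2.6,-10.7,0],"turn":-6}
    - {"grip":1,"slide":[-3.3,-16,0],"turn":-9}
    - {"grip":1,"slide":[-4.2,-21.2,0],"turn":-12}
    - {"grip":1,"slide":[-5.5,-26.4,0],"turn":-15}
    - {"grip":1,"slide":[-7,-31.5,0],"turn":-18}
    - {"grip":1,"slide":[-8.8,-36.6,0],"turn":-21}
    - {"grip":1,"slide":[-8.8,-36.6,0],"turn":-21}

```text
time: 3.22
position: [0.4771, -0.1654, 0.0641]
tool_rot: [0.569, 3.087, 0.0]
ft_force: [2.8, -1.4, 1.6]
opening: 0.144
gripper_force: 15.0
```

Request:
servo_tool:
  deltas:
    - {"grip":1,"slide":[0,-2,0],"turn":-1}
    - {"grip":1,"slide":[-0.1,-4,0],"turn":-2}
    - {"grip":1,"slide":[-0.2,-6,0],"turn":-3}
    - {"grip":1,"slide":[-0.2,-6,0],"turn":-3}

```text
time: 3.55
position: [0.4754, -0.1703, 0.064]
tool_rot: [0.491, 3.1, 0.0]
ft_force: [4.5, 0.3, 2.8]
opening: 0.146
gripper_force: 15.0
```

```bash
python3 - <<'E'
from h import *
out=[]
for n,(x0,y0,x1,y1) in dict(scene=(300,200,390,290),side=(280,190,370,310)).items():
    im=vision.camera(n);cv2.imwrite(f"pics/{n}2.png",im)
    out.append(cv2.resize(im[y0:y1,x0:x1],None,fx=4,fy=4,interpolation=cv2.INTER_CUBIC))
h=max(o.shape[0] for o in out)
cv2.imwrite("pics/crop2.png",np.hstack([cv2.copyMakeBorder(o,0,h-o.shape[0],0,0,cv2.BORDER_CONSTANT) for o in out]))
s=bot.read_state();print(s["position"],s["ft_force"])
E
```

```text
[ 0.47536379 -0.17032085  0.06394895] [5.89547698 1.24249631 3.17700894]
```

View pics/crop2.png

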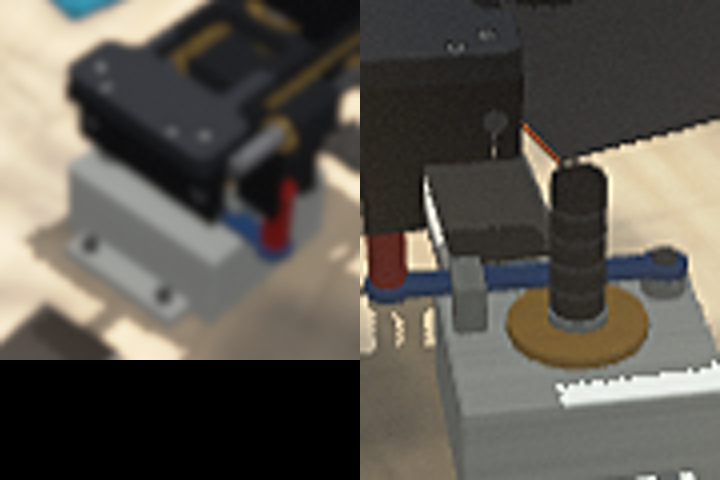

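The arm is entering the catch, with its side-view line running from the knob at (386,288) to the pivot at (665,262). I'll push on gently to the stop.

Request:
servo_tool:
  deltas:
    - {"grip":1,"slide":[-0.5,-2,0],"turn":0}
    - {"grip":1,"slide":[-0.7,-4,0],"turn":0}
    - {"grip":1,"slide":[-0.7,-4,0],"turn":0}

```text
time: 3.9
position: [0.4746, -0.1724, 0.0639]
tool_rot: [0.491, 3.102, 0.003]
ft_force: [2.9, 7.4, 7.8]
opening: 0.145
gripper_force: 15.0
```

Request:
servo_tool:
  deltas:
    - {"grip":1,"slide":[-0.3,-2,0],"turn":0}
    - {"grip":1,"slide":[-0.5,-3,0],"turn":0}
    - {"grip":1,"slide":[-0.5,-3,0],"turn":0}
    - {"grip":1,"slide":[-0.5,-3,0],"turn":0}

```text
time: 4.23
position: [0.4745, -0.1727, 0.0638]
tool_rot: [0.488, 3.103, 0.008]
ft_force: [4.1, 16.1, 9.0]
opening: 0.148
gripper_force: 15.0
```

It's against the stop: the last 3 mm of command gave only 0.3 mm of motion and the force rose to 16 N. The arm angle also matches yaw −0.30. I'll relax, release and rise.

Request:
servo_tool:
  deltas:
    - {"grip":1,"slide":[0,2,0],"turn":0}
    - {"grip":1,"slide":[0,3,0],"turn":0}
    - {"grip":0.3,"slide":[0,3,0],"turn":0}
    - {"grip":0.1,"slide":[0,3,0],"turn":0}
    - {"grip":0.1,"slide":[0,3,0],"turn":0}
    - {"grip":0.1,"slide":[0,3,-15],"turn":0}
    - {"grip":0.1,"slide":[0,3,-35],"turn":0}
    - {"grip":0.1,"slide":[0,3,-55],"turn":0}
    - {"grip":0.1,"slide":[0,3,-70],"turn":0}
    - {"grip":0.1,"slide":[0,3,-70],"turn":0}

```text
time: 5.07
position: [0.4748, -0.1756, 0.1357]
tool_rot: [0.493, 3.099, -0.001]
ft_force: [1.0, 1.1, 0.6]
opening: 0.45
gripper_force: 0.0
```

```bash
python3 - <<'E'
from h import *
from scipy.spatial.transform import Rotation as R
np.set_printoptions(precision=4,suppress=True)
out=[]
im={}
for n,(x0,y0,x1,y1) in dict(scene=(300,200,390,290),side=(280,190,370,310)).items():
    im[n]=vision.camera(n)
    out.append(cv2.resize(im[n][y0:y1,x0:x1],None,fx=4,fy=4,interpolation=cv2.INTER_CUBIC))
    for k in("red","black","blue"):print(n,k,[(s[0]+x0,s[1]+y0,s[2],s[3],s[4],c) for s,c in blobs(im[n],k,(x0,y0,x1,y1))])
h=max(o.shape[0] for o in out)
cv2.imwrite("pics/crop3.png",np.hstack([cv2.copyMakeBorder(o,0,h-o.shape[0],0,0,cv2.BORDER_CONSTANT) for o in out]))
s=bot.read_state();M=R.from_rotvec(s["tool_rot"]).as_matrix();print(s["position"],s["ft_force"],M)
for p in([.5278,-.2114],[.5268,-.2115]):print(M.T@(np.r_[p,.08]-s["position"])*1000)
E
```

```text
scene red [(367, 245, 6, 16, 83, [369.6, 252.8])]
scene black [(327, 200, 62, 41, 884, [357.6, 212.7])]
scene blue [(326, 234, 39, 26, 154, [345.0, 245.2])]
side red [(282, 238, 10, 25, 202, [286.2, 250.0])]
side black [(280, 190, 90, 40, 2223, [330.0, 203.6]), (301, 231, 41, 39, 648, [329.8, 250.2])]
side blue [(315, 256, 12, 6, 25, [322.2, 258.1]), (342, 253, 11, 5, 21, [346.5, 255.3])]
[ 0.4734 -0.175   0.1328] [ 0.2908  0.0248 -0.0584] [[-0.9507  0.31   -0.0003]
 [ 0.31    0.9507 -0.0003]
 [ 0.0002 -0.0004 -1.    ]]
[-62.9842 -17.7758  52.7722]
[-62.0645 -18.1809  52.7725]
```

View pics/crop3.png

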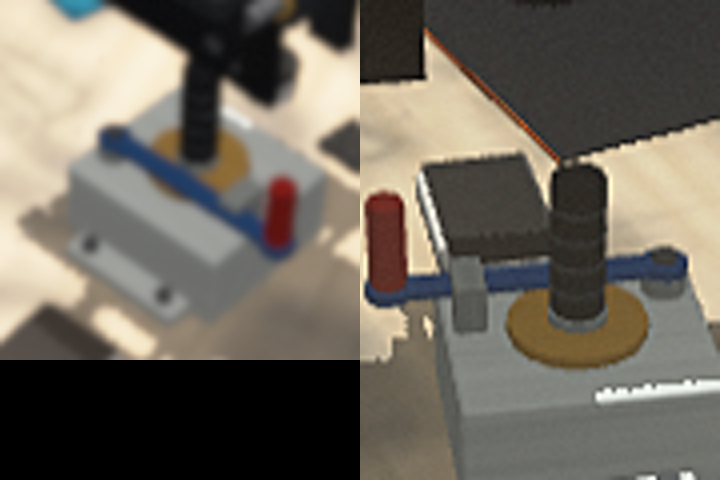

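The latch is closed in its catch: the arm runs under the catch at side-crop (470,280), over the flange, and the knob is at (386,240). Next I'll go over the handle and check before descending.

Request:
servo_tool:
  deltas:
    - {"grip":0.1,"slide":[-20,-6,0],"turn":0}
    - {"grip":0.1,"slide":[-42,-12,0],"turn":0}
    - {"grip":0.1,"slide":[-62.5,-18,0],"turn":0}
    - {"grip":0.1,"slide":[-62.5,-18,0],"turn":0}
    - {"grip":0.1,"slide":[-62.5,-18,0],"turn":0}

```text
time: 5.58
position: [0.5268, -0.2113, 0.1311]
tool_rot: [-0.493, -3.099, -0.0]
ft_force: [-0.9, 1.2, -0.4]
opening: 0.454
gripper_force: 0.0
```

```bash
python3 - <<'E'
from h import *
np.set_printoptions(precision=4,suppress=True)
print(tri("scene",(369.6,253.3),"side",(286.2,250.0)))
s=bot.read_state();print(s["position"],s["opening"])
im=vision.camera("wrist");c=vision.get_calibration("wrist")
for n,X in dict(handletop=[.527,-.2115,.111],mouth=[.527,-.2115,.051]).items():print(n,proj("wrist",X))
cv2.imwrite("pics/w4.png",im[180:480,100:540])
E
```

```text
(array([ 0.4707, -0.1722,  0.0751]), [np.float64(0.0005859692350999745), np.float64(0.0005859692351000254)])
[ 0.5268 -0.2113  0.1311] 0.45407754630498787
handletop [321.2843 270.2304]
mouth [321.3736 245.7617]
```

View pics/w4.png

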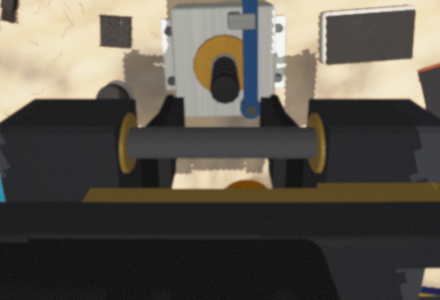

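In the wrist view the handle top is at about (324,268) against a predicted (321,270), so it's centred. The latch arm is parallel to the block. Descending and gripping.

Request:
servo_tool:
  deltas:
    - {"grip":0.1,"slide":[0,0,12],"turn":0}
    - {"grip":0.1,"slide":[0,0,30],"turn":0}
    - {"grip":0.1,"slide":[0,0,48],"turn":0}
    - {"grip":0.1,"slide":[0,0,58],"turn":0}
    - {"grip":0.1,"slide":[0,0,58],"turn":0}
    - {"grip":1,"slide":[0,0,58],"turn":0}
    - {"grip":1,"slide":[0,0,58],"turn":0}
    - {"grip":1,"slide":[0,0,58],"turn":0}
    - {"grip":1,"slide":[0,0,58],"turn":0}
    - {"grip":1,"slide":[0,0,58],"turn":0}
  force: 25

```text
time: 6.47
position: [0.5283, -0.2111, 0.0759]
tool_rot: [0.491, 3.102, -0.0]
ft_force: [0.6, -0.4, 2.6]
opening: 0.212
gripper_force: 25.0
```

Request:
servo_tool:
  deltas:
    - {"grip":1,"slide":[0,0,-1],"turn":0}
    - {"grip":1,"slide":[0,0,-3],"turn":0}
    - {"grip":1,"slide":[0,0,-5],"turn":0}
    - {"grip":1,"slide":[0,0,-7],"turn":0}
    - {"grip":1,"slide":[0,0,-7],"turn":0}

```text
time: 6.88
position: [0.5279, -0.211, 0.0825]
tool_rot: [0.491, 3.103, -0.0]
ft_force: [0.2, 0.2, -1.3]
opening: 0.22
gripper_force: 25.0
```

Request:
servo_tool:
  deltas:
    - {"grip":1,"slide":[0,0,-2],"turn":0}
    - {"grip":1,"slide":[0,0,-4],"turn":0}
    - {"grip":1,"slide":[0,0,-7],"turn":0}
    - {"grip":1,"slide":[0,0,-10],"turn":0}
    - {"grip":1,"slide":[0,0,-13],"turn":0}
    - {"grip":1,"slide":[0,0,-16],"turn":0}
    - {"grip":1,"slide":[0,0,-18.5],"turn":0}
    - {"grip":1,"slide":[0,0,-20],"turn":0}
    - {"grip":1,"slide":[0,0,-20],"turn":0}
    - {"grip":1,"slide":[0,0,-20],"turn":0}

```text
time: 7.72
position: [0.5278, -0.211, 0.1021]
tool_rot: [0.491, 3.103, 0.0]
ft_force: [-0.5, 0.3, -1.4]
opening: 0.214
gripper_force: 25.0
```

```bash
python3 - <<'E'
from h import *
out=[]
for n,(x0,y0,x1,y1) in dict(scene=(300,180,390,290),side=(280,190,370,310)).items():
    im=vision.camera(n)
    out.append(cv2.resize(im[y0:y1,x0:x1],None,fx=4,fy=4,interpolation=cv2.INTER_CUBIC))
    for z in(.051,.078):print(n,z,(proj(n,[.527,-.2115,z])-[x0,y0])*4)
h=max(o.shape[0] for o in out)
cv2.imwrite("pics/crop5.png",np.hstack([cv2.copyMakeBorder(o,0,h-o.shape[0],0,0,cv2.BORDER_CONSTANT) for o in out]))
s=bot.read_state();print(s["position"],s["ft_force"],s["time"])
E
```

```text
scene 0.051 [197.67161762 236.34440304]
scene 0.078 [199.89783818 195.47243117]
side 0.051 [213.03039859 313.85987189]
side 0.078 [213.35164611 250.90571732]
[ 0.52765574 -0.21092147  0.10188585] [ 0.48484954 -0.5521254  -1.42472599] 7.8167
```

View pics/crop5.png

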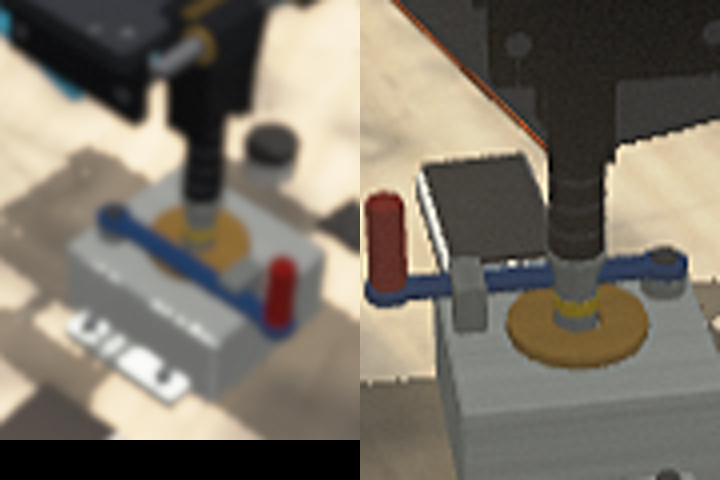

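The yellow band shows at crop (575,308) with bare steel below it at (575,322). No red is visible, the latch is closed, and the gauge is drawn about 26 mm. Handing in.

```bash
python3 -c "
from plant import workorder
print(workorder.hand_in())"
```

```text
the job is handed in; nothing more can be done
None
```

The job is handed in: the latch is closed in its catch, and the gauge is held still about 26 mm up, with the yellow band clear of the bush and the red band still hidden.

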